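# Make up two gift sets of herbal products

### The arm

A 6-joint arm with a two-finger parallel gripper is mounted at the origin on the work surface. World frame = base frame: x ahead of the robot, y to its left, z up, the work surface at z = 0. Lengths are in mm, angles in rad, forces in N, time in s.
With the tool pointing down it reaches from about 275 to 825 mm from the base axis. Payload 4.9 kg.
Tool frame: the origin (TCP) lies at the very end of the fingers, on their centre line; the grasp point (between the pads) lies 19 mm behind it; z points along the fingers, y is the line along which they close (so a half turn about z gives the same grasp; the last joint's range is limited). The gripper opens to 85 mm and grips with 20 to 120 N. Pads are 22 mm wide; open, the fingers measure 114 mm over their backs; the gripper's body (76 mm by 85 mm) begins 54 mm behind the grasp point. The pads swing forward as they close: fully open they stand 13 mm farther back than shut.
Start: joints at [-1.356, 0.326, -0.193, 1.052, 0, 1.437], TCP at [187.986, -516.894, 231.281] pointing down, gripper open.
Joint ranges: [-2.65, 2.65], [-0.97, 1.79], [-1.3, 1.35], [-1.93, 2.1], [-1.47, 1.37], [-3.14, 3.14]. Speed limits (rad/s): [2.57, 2.57, 3.14, 3.14, 3.14, 3.14].

### API

Orientations are given as [roll, pitch, yaw] about the fixed x, y, z axes, in that order (R = Rz(yaw) Ry(pitch) Rx(roll)).
In Python, from bench import bot, solve_ik, imaging gives the robot as it stands. Calls block until the motion is done:
- bot.move_ptp(position, orientation): joint-space move of the TCP to a pose.
- bot.movel(position, rot=None, max_speed=150, threshold=None): straight line of the TCP; rot=None keeps the orientation; max_speed is the mean speed in mm/s. With threshold (N) it stops when the force on the tool has changed by that much, and returns True; else False.
- bot.move_j(angles): joint-space move.
- bot.grip(opening, effort=None): opening from 0.0 (shut) to 1.0 (fully open); effort is the grip in N (None keeps the last); returns when the fingers have stopped.
- bot.dwell(seconds).
- solve_ik(position, orientation): joint angles nearest the present ones, or None.
- bot.get_state(): the state.
- imaging.capture(name): name is "scene" or "top" or "wrist"; returns the picture (400x640x3 uint8, blue, green, red); there is no depth.
- imaging.camera_model(name): a dict with "K" (3x3 intrinsics, pixels), "position" and "rotation" of the camera in the world. Camera axes: x right, y up, looking along -z (the intrinsics and any distortion apply to the point x, -y, -z); pixel columns grow to the right and rows downward; lengths in mm; the calibration is good to about 2 mm. A picture is of the moment at which its call begins: read the wrist's pose just before it. camera_model takes no time and is no camera call; for the wrist camera it gives the pose at the moment of the call.
A pose or a line that the arm cannot do raises bot.IKError and nothing moves.
- bot.sign_off(): hands the job in; it is judged then, once.
The state is a dict: "t": time; "qpos": joint angles; "joint_velocities": joint speeds; "effort": joint torques, N m; "tcp_pos": TCP position; "orientation": TCP orientation; "contact_force": force on the tool from outside, world axes, zero at the start; "wrist_torque": the same for the moment, N m; "opening": opening from 0.0 (shut) to 1.0 (fully open); "gripper_force": force on a finger pad.
Only numpy, scipy, OpenCV 4.12 (cv2) and the standard library are available. Lean on these libraries where they do the work, as an engineer would, in place of code of your own. Each camera call takes 0.05 s, during which the arm holds its last target. There are 200 camera calls.

### The job

Make up the two gift sets: the bar of soap, the dropper bottle and the roll-on bottle go into the three-compartment box, the balm jar and the spray bottle into the two-compartment box. Give each thing its own compartment, the soap (lying flat) and the balm jar in the wide ones and the bottles in the narrow ones, everything the right way up on the box floor; set things down rather than dropping them, and leave the big extract jar and the spatula where they are.

Things in the scene. Friction and masses are not known exactly. Their poses are not given: they have to be found in the camera images.
- soap_mid (a point): Bar of brown soap lying flat, about 130 g: 46 mm along its x, 84 mm along its y, 36 mm high. The point is its centre, 18 mm above its underside; z up.
- balm_mid (a point): Low round balm jar, amber glass with a black screw lid as wide as the jar: diameter 56 mm, 42 mm high, about 110 g. The point is its centre, 21 mm above its underside; z up.
- dropper_mid (a point): Amber glass dropper bottle with a narrow black collar and rubber bulb: body diameter 36 mm up to 55 mm, bulb above it 19 mm wide, 92 mm high over all, about 75 g. The point is on its axis, 46 mm above its underside; z up.
- rollon_mid (a point): Roll-on bottle, amber below and a white domed cap of the same width above: diameter 32 mm up to 78 mm, 88 mm high over all, about 60 g. The point is on its axis, 44 mm above its underside; z up.
- spray_mid (a point): Spray bottle, the tallest: clear body of diameter 36 mm up to 68 mm, narrow white pump head (23 mm wide) above, 100 mm high over all, about 80 g. The point is on its axis, 50 mm above its underside; z up. Its turn about z does not matter.
- box3: Three-compartment open box of dark wood, 146 x 120 mm, fixed; walls and floor 4 mm thick, wall tops 18 mm above the table. Origin: centre of its underside; x along its 146 mm side, z up. Compartments: wide, 80 mm (x) by 112 mm (y), centred at x -29, y 0 mm (soap, long side along y); two narrow, 54 x 54 mm, at x +42, y +29 and -29 mm (a bottle in each, either way round). Grip the soap by its upper part: no room for fingers beside it below the wall tops.
- box2: Two-compartment open box of dark wood, 146 x 88 mm, fixed; walls and floor 4 mm thick, wall tops 18 mm above the table. Origin: centre of its underside; x along its 146 mm side, z up. Compartments: wide, 80 mm (x) by 80 mm (y), centred at x -29, y 0 mm (balm jar); narrow, 54 mm (x) by 80 mm (y), at x +42, y 0 mm (spray). Grip the balm jar by its upper part: little room for fingers beside it below the wall tops.
- extract_jar: Bystander: big glass jar of dark extract with a black lid, diameter 108 mm, 170 mm high, loose. Origin: centre of its underside.
- spatula: Bystander: wooden-handled spatula lying on the table, loose. Origin: underside, near its middle; x along the tool, away from the handle.

How it is judged (in metres and radians):
At the end, for the whole second after the job is handed in: Soap, dropper and roll-on bottle in the three-compartment box, balm jar and spray bottle in the other, soap and balm in wide, bottles in narrow compartments: on the floor (4 mm) within the walls, upright (0.15 rad), released and at rest (x of soap_mid in the frame of box3 between -0.049 and -0.009 m and y of soap_mid in the frame of box3 between -0.018 and 0.018 m and z of soap_mid in the frame of box3 between 0.018 and 0.026 m and angle between each of soap_mid, dropper_mid, rollon_mid, balm_mid, spray_mid's own z axis and vertical below 0.15 rad and linear speed of each of soap, dropper, rollon, balm, spray below 0.02 m/s and angular speed of each of soap, dropper, rollon, balm, spray below 0.2 rad/s and x of dropper_mid in the frame of box3 between 0.03 and 0.054 m and y of dropper_mid in the frame of box3 between -0.041 and 0.041 m and z of dropper_mid in the frame of box3 between 0.046 and 0.054 m and x of rollon_mid in the frame of box3 between 0.028 and 0.056 m and y of rollon_mid in the frame of box3 between -0.043 and 0.043 m and z of rollon_mid in the frame of box3 between 0.044 and 0.052 m and x of balm_mid in the frame of box2 between -0.044 and -0.014 m and y of balm_mid in the frame of box2 between -0.015 and 0.015 m and z of balm_mid in the frame of box2 between 0.021 and 0.029 m and x of spray_mid in the frame of box2 between 0.03 and 0.054 m and y of spray_mid in the frame of box2 between -0.025 and 0.025 m and z of spray_mid in the frame of box2 between 0.05 and 0.058 m); the robot touches nothing.
It fails at once if a thing was dropped or thrown: moving faster than 0.7 m/s with no finger on it (a fall of about 25 mm) ((linear speed of soap above 0.7 m/s and contact force between the fingers and soap below 0.05 N) or (linear speed of balm above 0.7 m/s and contact force between the fingers and balm below 0.05 N) or (linear speed of dropper above 0.7 m/s and contact force between the fingers and dropper below 0.05 N) or (linear speed of rollon above 0.7 m/s and contact force between the fingers and rollon below 0.05 N) or (linear speed of spray above 0.7 m/s and contact force between the fingers and spray below 0.05 N)).
It fails at once if the extract jar or the spatula was shifted by more than 25 mm (distance of any of extract_jar, spatula from where it was at the start of the episode above 0.025 m).
It also fails if it takes over 144 s, if anything falls off the work surface, if the arm or the gripper's body presses on something with over 40 N, if the wrist force passes 120 N, or if a joint passes its speed limit or range.

## Working session

There is one attempt and no reset: what is moved stays moved. The work goes in short steps, each a Python script; the robot and the scene stay as the last script left them, time stands still between calls to the robot, and variables do not carry over. Pictures are saved under pics/ and viewed, at most 14 in all, crops included, and the job is handed in when it is done.

```bash
mkdir -p pics; ls; python3 - <<'E'
from bench import bot, imaging
import cv2
for n in ("top","scene"):
    im=imaging.capture(n); cv2.imwrite(f"pics/{n}0.png",im)
    m=imaging.camera_model(n); print(n,m)
print(bot.get_state())
E
```

```text
pics
top {'K': array([[386.00662503,   0.        , 311.82539027],
       [  0.        , 386.00662503, 194.79403762],
       [  0.        ,   0.        ,   1.        ]]), 'position': array([ 333.48739351,  -24.23311301, 1279.61037606]), 'rotation': array([ 0.17012469, -0.01077676, -1.54809075])}
scene {'K': array([[462.86562089,   0.        , 321.0478247 ],
       [  0.        , 462.86562089, 201.59239838],
       [  0.        ,   0.        ,   1.        ]]), 'position': array([1080.93802196,  825.81249493,  732.7693493 ]), 'rotation': array([0.99985743, 0.00870647, 2.57453776])}
{'t': 0.1, 'qpos': array([-1.35618266e+00,  3.26885275e-01, -1.93469013e-01,  1.05199640e+00,
        5.28800895e-06,  1.43656733e+00]), 'joint_velocities': array([-0.00078125, -0.00137224,  0.00215305, -0.00044265,  0.00032408,
       -0.00032079]), 'effort': array([ 1.67704355e-03, -4.44238758e+01,  2.63037640e+01,  7.86612625e-03,
       -1.27322760e-04, -3.97456319e-06]), 'tcp_pos': array([ 187.88299226, -516.36911292,  230.57733215]), 'orientation': array([-3.14005298e+00, -2.13254658e-04,  3.48842491e-01]), 'contact_force': array([ 0.89272745, -0.84216754,  0.0592652 ]), 'wrist_torque': array([-0.00365905,  0.02837319,  0.00991108]), 'gripper_force': 0.0, 'opening': 0.9988298046185036}
```

View pics/top0.png

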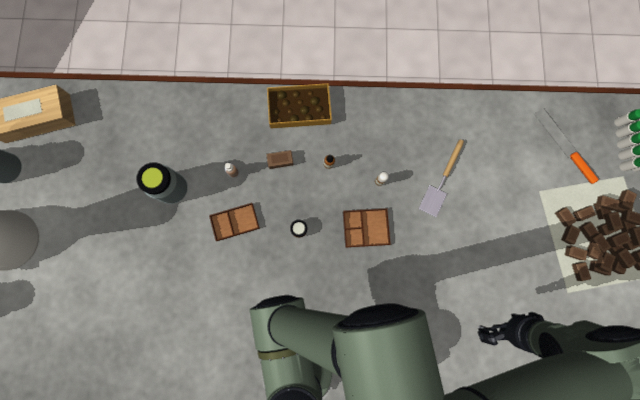

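View pics/scene0.png

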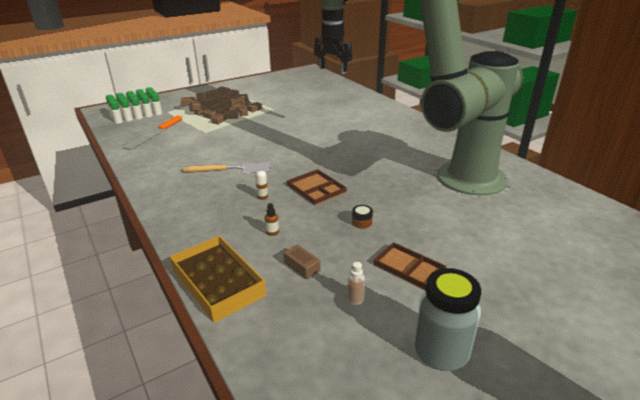

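The top view shows spray (230,169), soap (279,159), dropper (330,160), roll-on (382,179), balm (299,228), box3 (367,228), box2 (235,222), jar (155,180) and spatula (440,180). I'll enlarge that area.

```bash
cat > h.py <<'E'
import numpy as np, cv2
from scipy.spatial.transform import Rotation as Ro
from bench import bot, imaging, solve_ik
def cam(n):
    m=imaging.camera_model(n); return m["K"],np.array(m["position"]),Ro.from_euler('xyz',m["rotation"]).as_matrix(),m
def world(c,uv,z):
    K,p,R=c[:3]; r=np.linalg.solve(K,[uv[0],uv[1],1.]); d=R@np.array([r[0],-r[1],-r[2]])
    return p+d*(z-p[2])/d[2]
def pix(c,P):
    K,p,R=c[:3]; q=R.T@(np.asarray(P,float)-p); q=K@[q[0],-q[1],-q[2]]; return q[:2]/q[2]
E
python3 - <<'E'
from h import *
im=cv2.imread("pics/top0.png")
cv2.imwrite("pics/topc.png",cv2.resize(im[140:260,200:400],None,fx=4,fy=4,interpolation=cv2.INTER_CUBIC))
c=cam("top")
print(c[3].keys())
for n,uv,z in [("jar",(152,178),170),("spatula blade",(432,200),0)]: print(n,world(c,uv,z).round())
w=cam("wrist"); print(w[1], bot.get_state()["tcp_pos"], w[2].round(2))
E
```

```text
dict_keys(['K', 'position', 'rotation'])
jar [563. 437. 170.]
spatula blade [ 546. -438.    0.]
[ 261.85195975 -489.0734209   373.67608465] [ 187.88299226 -516.36911292  230.57733215] [[ 0.34  0.9   0.29]
 [-0.94  0.33  0.1 ]
 [-0.   -0.3   0.95]]
```

View pics/topc.png

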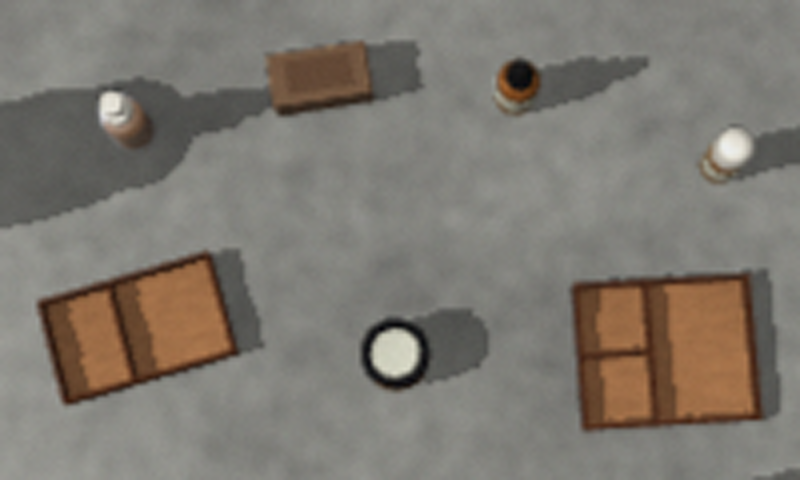

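```bash
python3 - <<'E'
from h import *
c=cam("top")
W=lambda u,v,z: world(c,(u/4+200-.375,v/4+140-.375),z)
def box(n,cs):
    P=np.array([W(*k,18) for k in cs])[:,:2]; ctr=P.mean(0)
    # order: TL,TR,BR,BL in picture; x axis = right->left
    d=(P[0]+P[3]-P[1]-P[2])/2; e=(P[0]+P[1]-P[2]-P[3])/2
    print(n,ctr.round(1),np.linalg.norm(d).round(1),np.linalg.norm(e).round(1),np.arctan2(d[1],d[0]).round(3),(np.arctan2(e[1],e[0])+np.pi/2).round(3))
box("box3",[(572,284),(748,273),(762,416),(584,430)])
box("box2",[(39,300),(210,252),(239,352),(66,404)])
for n,u,v,z in [("dropper",519,74,90),("rollon",733,147,82),("spray",116,106,97),("balm",396,353,42),("soapTL",267,53,36),("soapTR",364,41,36),("soapBL",280,106,36),("soapBR",371,95,36)]: print(n,W(u,v,z).round(1))
print(cam("wrist")[0].round())
E
```

```text
box3 [ 447.3 -213.6] 145.7 118.6 1.665 1.66
box2 [456.4 218.6] 144.9 87.5 1.881 1.892
dropper [657.8 -85.5  90. ]
rollon [ 604.4 -257.    82. ]
spray [621.8 231.   97. ]
balm [437.8   7.1  42. ]
soapTL [685.1 121.6  36. ]
soapTR [697.6  41.3  36. ]
soapBL [640.1 108.9  36. ]
soapBR [651.4  34.1  36. ]
[[355.   0. 318.]
 [  0. 355. 201.]
 [  0.   0.   1.]]
```

```bash
cat >> h.py <<'E'
pi=np.pi
B3=(np.array([447.3,-213.6]),1.663); B2=(np.array([456.4,218.6]),1.886)
def inbox(B,x,y):
    c,s=np.cos(B[1]),np.sin(B[1]); return B[0]+[c*x-s*y,s*x+c*y]
def go(xy,z,yaw): bot.move_ptp([xy[0],xy[1],z],[pi,0,yaw])
def snap(n,P):
    c=cam("wrist"); im=imaging.capture("wrist"); cv2.imwrite(f"pics/{n}.png",im)
    print(n,pix(c,P).round(1)); np.savez(f"pics/{n}.npz",K=c[0],p=c[1],R=c[2]); return im,c
E
python3 - <<'E'
from h import *
def t(n,xy,z,yaw):
    for y in (yaw,yaw-pi, yaw+pi):
        if abs(y)>3.5: continue
        q=solve_ik([xy[0],xy[1],z],[pi,0,y]); print(n,round(y,2),None if q is None else np.round(q,2))
t("soap",(669,76),20,1.724)
t("soapplace",inbox(B3,-29,0),30,.092)
t("balmplace",inbox(B2,-29,0),30,B2[1]+pi/2-pi)
t("balmplace2",inbox(B2,-29,0),30,B2[1])
t("spraypl",inbox(B2,42,0),30,B2[1]+pi/2-pi)
t("drop",inbox(B3,42,29),30,B3[1]+pi/2-pi)
t("dropper",(658,-85),30,0); t("rollon",(604,-257),30,0); t("spray",(622,231),30,0);t("balm",(438,7),30,0)
E
```

```text
soap 1.72 [ 0.    0.74 -0.08  0.76  0.    1.42]
soap -1.42 [ 0.    0.74 -0.08  0.76  0.   -1.72]
soapplace 0.09 [-0.64  0.49 -0.54  0.54  0.    2.41]
soapplace -3.05 [-0.64  0.49 -0.54  0.54  0.   -0.73]
soapplace 3.23 [-0.64  0.49 -0.54  0.54  0.   -0.73]
balmplace 0.32 [ 0.24  0.48 -0.56  0.53  0.    3.07]
balmplace -2.83 [ 0.24  0.48 -0.56  0.53  0.   -0.07]
balmplace 3.46 [ 0.24  0.48 -0.56  0.53  0.   -0.07]
balmplace2 1.89 [ 0.24  0.48 -0.56  0.53  0.    1.5 ]
balmplace2 -1.26 [ 0.24  0.48 -0.56  0.53  0.   -1.64]
spraypl 0.32 [ 0.38  0.49 -0.54  0.54  0.   -3.07]
spraypl -2.83 [ 0.38  0.49 -0.54  0.54  0.    0.07]
spraypl 3.46 [ 0.38  0.49 -0.54  0.54  0.    0.07]
drop 0.09 [-0.56  0.4  -0.7   0.47  0.    2.49]
drop -3.05 [-0.56  0.4  -0.7   0.47  0.   -0.65]
drop 3.23 [-0.56  0.4  -0.7   0.47  0.   -0.65]
dropper 0 [-0.24  0.71 -0.1   0.76  0.    2.9 ]
dropper -3.14 [-0.24  0.71 -0.1   0.76  0.   -0.24]
dropper 3.14 [-0.24  0.71 -0.1   0.76  0.   -0.24]
rollon 0 [-0.51  0.7  -0.13  0.75  0.    2.63]
rollon -3.14 [-0.51  0.7  -0.13  0.75  0.   -0.51]
rollon 3.14 [-0.51  0.7  -0.13  0.75  0.   -0.51]
spray 0 [ 0.24  0.71 -0.1   0.76  0.   -2.9 ]
spray -3.14 [ 0.24  0.71 -0.1   0.76  0.    0.24]
spray 3.14 [ 0.24  0.71 -0.1   0.76  0.    0.24]
balm 0 [-0.15  0.39 -0.73  0.45  0.    2.99]
balm -3.14 [-0.15  0.39 -0.73  0.45  0.   -0.15]
balm 3.14 [-0.15  0.39 -0.73  0.45  0.   -0.15]
```

```bash
python3 - <<'E'
from h import *
go((668,76),200,1.724)
im,c=snap("w_soap",(668,76,36))
a=world(c,(320,200),36); print(a.round())
print(bot.get_state()["t"])
E
```

```text
w_soap [317.7 178.8]
[673.  57.  36.]
2.8417
```

View pics/w_soap.png

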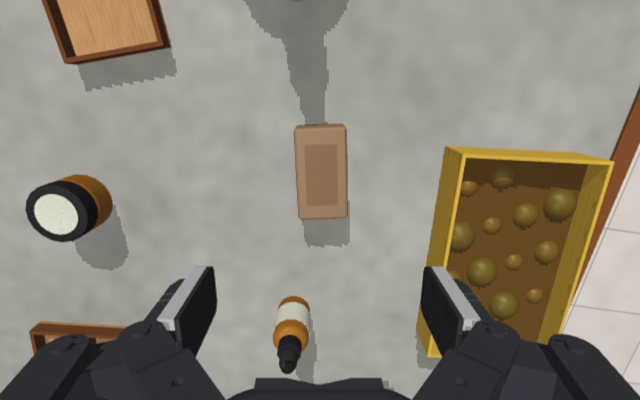

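The soap's top face has corners (295,128), (346,125), (347,217) and (299,219). The crate's near edge runs at about column 437, so I'll check its clearance too.

```bash
python3 - <<'E'
from h import *
d=np.load("pics/w_soap.npz"); c=(d["K"],d["p"],d["R"])
P=np.array([world(c,k,36)[:2] for k in [(295,127),(346,125),(347,217),(299,219)]])
print(P.round(1),P.mean(0).round(1))
e=P[0]+P[1]-P[2]-P[3]; f=P[1]+P[2]-P[0]-P[3];print(np.arctan2(e[1],e[0]),np.arctan2(f[1],f[0])+pi/2,np.linalg.norm(e)/2,np.linalg.norm(f)/2)
for z in (0,50): print(world(c,(440,180),z).round())
print("balm",world(c,(56,211),42).round(1))
print("dropper top",world(c,(289,366),92).round(1), "box2 corner",world(c,(66,63),18).round(1),world(c,(170,46),18).round(1))
x=inbox(B2,-73,44);y=inbox(B2,-73,-44);print(x.round(),y.round())
E
```

```text
[[642.  118. ]
 [684.7 126.2]
 [700.2  44.2]
 [656.6  35.5]] [670.9  81. ]
1.751459135389442 1.7635719250991917 83.62450715489223 43.92817588269829
[790.  84.   0.]
[771.  94.  50.]
balm [439.4  12.5  42. ]
dropper top [666.4 -80.4  92. ] box2 corner [440.2 139.9  18. ] [528.  166.8  18. ]
[437. 136.] [521. 163.]
```

```bash
cat >> h.py <<'E'
def pick(xy,z,yaw,pre=0.9,effort=40,hi=170):
    go(xy,hi,yaw); bot.grip(pre)
    hit=bot.movel([xy[0],xy[1],z],max_speed=110,threshold=8)
    print("pick hit",hit,bot.get_state()["tcp_pos"].round(1))
    if hit: return
    bot.grip(0.0,effort); s=bot.get_state(); print("grip",round(s["opening"],3),round(s["gripper_force"],1))
    bot.movel([xy[0],xy[1],hi],max_speed=150)
    s=bot.get_state(); print("lift",round(s["opening"],3),round(s["gripper_force"],1),"t",round(s["t"],1))
def place(xy,z,yaw,open_,hi=170):
    """z: TCP height at which the thing stands on the box floor"""
    go(xy,hi,yaw); bot.dwell(.2)
    bot.movel([xy[0],xy[1],z+10],max_speed=140); bot.dwell(.2)
    hit=bot.movel([xy[0],xy[1],z-3],max_speed=25,threshold=3)
    s=bot.get_state(); print("place hit",hit,s["tcp_pos"].round(1),s["contact_force"].round(1),"opening",round(s["opening"],3))
def release(xy,open_,hi=200):
    bot.grip(open_); bot.dwell(.2); bot.movel([xy[0],xy[1],hi],max_speed=120); print("t",round(bot.get_state()["t"],1))
E
python3 - <<'E'
from h import *
pick((669.5,79),13,1.75,pre=.85)
p=inbox(B3,-29,0); go(p,170,B3[1]+pi/2); snap("w_place3",(*p,18))
E
```

```text
pick hit False [670.2  79.   13.9]
grip 0.53 42.9
lift 0.528 42.4 t 6.5
w_place3 [317.4 181.8]
```

View pics/w_place3.png

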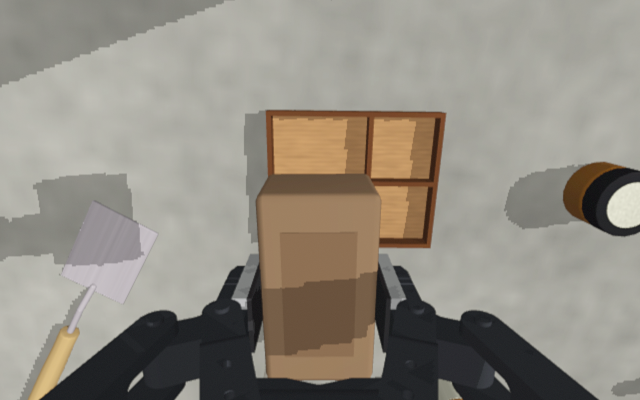

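The soap is held square. Box3's rim corners show at (267,111), (445,113) and (431,248), so I'll compare them with the top-view pose.

```bash
python3 - <<'E'
from h import *
d=np.load("pics/w_place3.npz"); c=(d["K"],d["p"],d["R"])
for uv,l in [((267,111),(-73,60)),((445,113),(73,60)),((431,248),(73,-60))]: print((world(c,uv,18)[:2]-inbox(B3,*l)).round(1))
E
```

```text
[0.7 3.4]
[2.5 1.5]
[2.2 1.8]
```

```bash
sed -i 's/447.3,-213.6/448.3,-212.4/; s/456.4,218.6/457.6,220.1/' h.py; python3 - <<'E'
from h import *
p=inbox(B3,-29,0); place(p,17.9,B3[1]+pi/2,1)
E
```

```text
place hit True [ 451.  -241.4   17.7] [0.2 0.3 5.3] opening 0.525
```

```bash
python3 - <<'E'
from h import *
p=inbox(B3,-29,0); release(p,.85)
pick((438.6,9.5),14,pi,pre=1.0)
p=inbox(B2,-29,0); place(p,18.9,B2[1]+pi/2,1)
snap("w_balm",(*p,46))
E
```

```text
t 12.9
pick hit False [439.1   9.5  14.5]
grip 0.644 41.4
lift 0.645 42.3 t 17.4
place hit True [466.7 192.6  18.7] [-1.  -0.5  5.4] opening 0.639
w_balm [316.9 302.3]
```

View pics/w_balm.png

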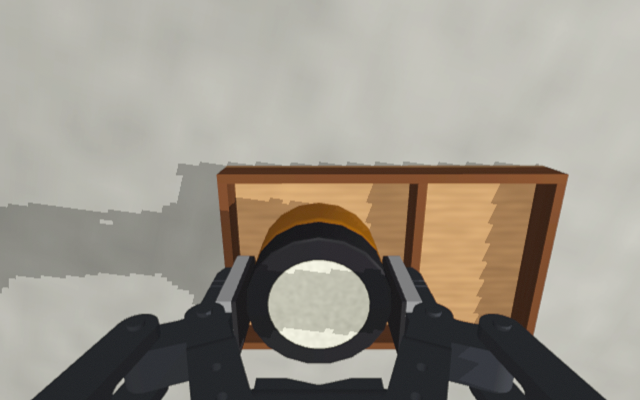

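The balm jar is on the floor of the wide compartment, clear of the walls. I'll release it and move on to the spray.

```bash
python3 - <<'E'
from h import *
p=inbox(B2,-29,0); release(p,1.0)
go((623,233),200,pi); snap("w_spray",(623,233,100))
E
```

```text
t 22.5
w_spray [317.8 203.1]
```

View pics/w_spray.png

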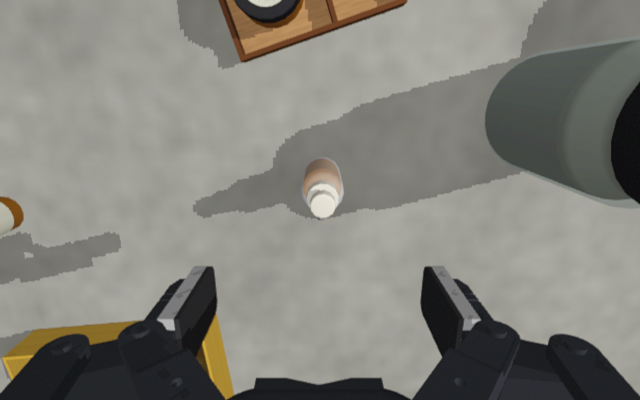

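The spray's head is at (322,206), within about 3 mm of the prediction, and the jar is well clear on the right. Picking it up.

```bash
python3 - <<'E'
from h import *
pick((622,235),35,pi,pre=.9)
p=inbox(B2,42,0); place(p,39.9,B2[1],1)
snap("w_spray2",(*p,104))
E
```

```text
pick hit False [622.7 235.2  35.9]
grip 0.41 39.9
lift 0.413 39.9 t 26.6
place hit True [444.9 260.2  39.3] [1.4 0.9 2.2] opening 0.412
w_spray2 [314.4 384.4]
```

View pics/w_spray2.png

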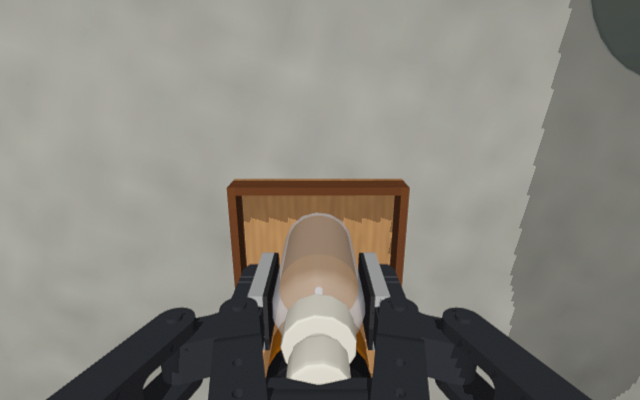

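The spray is centred in its compartment. I'll release it and do the dropper.

```bash
python3 - <<'E'
from h import *
p=inbox(B2,42,0); release(p,.75)
go((661,-83),200,pi); im,c=snap("w_drop",(661,-83,92))
go((605.5,-255),200,pi); im2,c2=snap("w_roll",(605.5,-255,88))
cv2.imwrite("pics/two.png",np.hstack([im[50:350,120:520],im2[50:350,120:520]]))
E
```

```text
t 31.8
w_drop [316.3 197.8]
w_roll [315.7 195.2]
```

View pics/two.png

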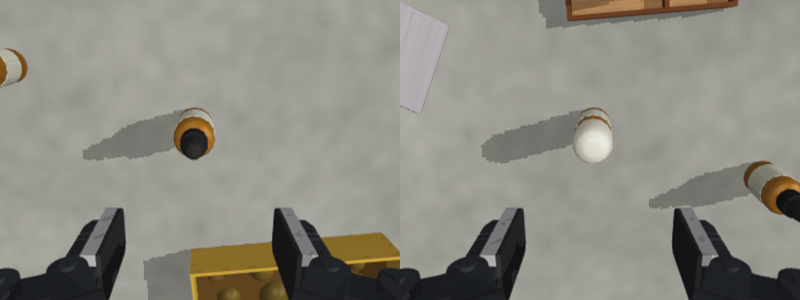

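Both match prediction to about 3 px: bulb at full-frame (314,195), cap at (313,192).

```bash
python3 - <<'E'
from h import *
pick((604,-256),33,pi,pre=.9)
p=inbox(B3,42,29); y=B3[1]+pi/2
place(p,37.9,y,1); release(p,.52)
pick((660,-84),28,pi,pre=.9)
p=inbox(B3,42,-29); place(p,32.9,y,1); snap("w_last",(*p,96))
E
```

```text
pick hit False [ 604.6 -256.3   33.9]
grip 0.362 39.8
lift 0.361 39.8 t 37.8
place hit True [ 415.7 -173.3   37.2] [-0.9  0.   5.2] opening 0.366
t 42.5
pick hit False [660.7 -84.2  28.9]
grip 0.41 40.0
lift 0.405 39.9 t 46.9
place hit True [ 473.4 -167.9   32.6] [0.3 0.5 6. ] opening 0.407
w_last [315.9 377.1]
```

View pics/w_last.png

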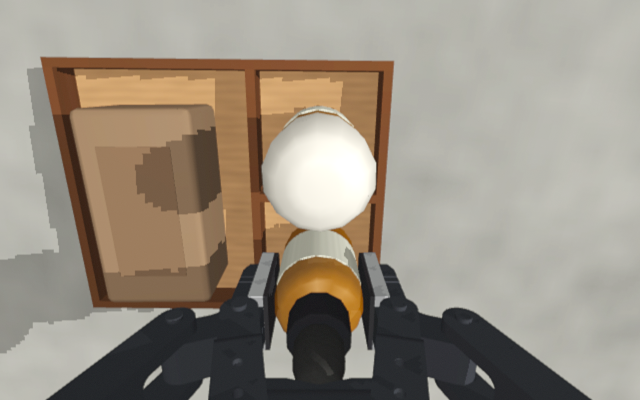

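The dropper stands on the floor beside the roll-on, with the soap flat in the wide compartment. I'll release, retreat and check from above.

```bash
python3 - <<'E'
from h import *
p=inbox(B3,42,-29); release(p,.58)
bot.move_j([-1.356,0.326,-0.193,1.052,0,1.437]); bot.dwell(.5)
im=imaging.capture("top"); cv2.imwrite("pics/topf.png",cv2.resize(im[160:260,200:400],None,fx=4,fy=4,interpolation=cv2.INTER_CUBIC))
c=cam("top")
for n,P in [("soap",(*inbox(B3,-29,0),40)),("balm",(*inbox(B2,-29,0),46)),("spray",(*inbox(B2,42,0),104)),("roll",(*inbox(B3,42,29),92)),("drop",(*inbox(B3,42,-29),96))]:
    print(n,((pix(c,P)-[200,160]+.375)*4).round())
print(bot.get_state()["t"])
E
```

```text
t 51.8
soap [705. 264.]
balm [165. 231.]
spray [ 62. 249.]
roll [629. 302.]
drop [623. 226.]
54.075
```

View pics/topf.png

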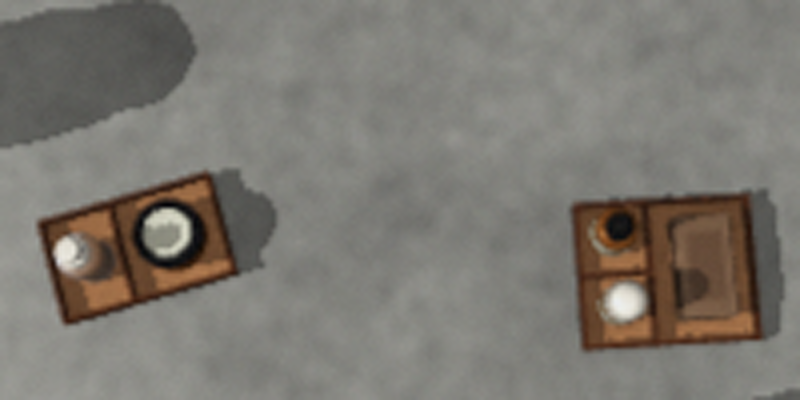

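All five things sit in their own compartments, upright and within a few millimetres of where I aimed, and the arm is clear of them. Handing in.

```bash
python3 -c "
from bench import bot
print(bot.sign_off())"
```

```text
the job is handed in; nothing more can be done
None
```

Both gift sets are made up and the job is handed in at about 54 s of the 144 s allowed; the final top view showed all five things upright in their own compartments, and the arm never went near the extract jar or the spatula (`sign_off` returned no verdict).

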